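Box up the tube block and snap the sliding lid shut

ROBOT

A 6-joint arm with a two-finger parallel gripper is mounted at the origin on the work surface. World frame = base frame: x ahead of the robot, y to its left, z up, the work surface at z = 0. Lengths are in m, angles in degrees, forces in N, time in s.
With the tool pointing down it reaches from about 0.4 to 0.825 m from the base axis. Payload 7 kg.
Tool frame: the origin (TCP) lies at the very end of the fingers, on their centre line; the grasp point (between the pads) lies 19 mm behind it (ctrl.grip_point_offset is the distance from the TCP to the grasp point, in m); x points along the fingers, z is the direction in which the jaws open and shut, and the axes are right-handed (so a half turn about x gives the same grasp; the last joint's range is limited). The gripper opens to 88 mm and grips with 3 to 60 N. Pads are 19 mm wide; open, the fingers measure 130 mm over their backs; the gripper's body (78 mm by 193 mm) begins 47 mm behind the grasp point.
Start: joints at [-47.607, 20.546, 0.682, 0, -70.136, -16.507], TCP at [0.295, -0.607, 0.227] pointing down, gripper open.
Joint ranges: [-176.03, 176.03], [-82.01, 121.73], [-58.28, 71.71], [-173.87, 95.51], [-174.79, -0.11], [-173.66, 173.66]. Speed limits (degrees/s): [136.94, 136.94, 172.46, 180, 180, 180].

INTERFACE

Orientations are given as [roll, pitch, yaw] about the fixed x, y, z axes, in that order (R = Rz(yaw) Ry(pitch) Rx(roll)).
In Python, from plant import get_obs, snapshot, calibration, close_job, ctrl gives the robot as it stands.
- The arm moves only by the tool move_arm, never from a script. Its argument "commands" is a list that holds one entry, the list of rows, each a list of 4 numbers: the shift along the tool's x, y, z in cm, then the turn about the tool's x in rad. In form: [[[dx, dy, dz, spin], ...]]. A call has 1 to 8 rows; each row shifts and turns the commanded pose from where the row before left it, along the tool's axes as they then stand; what a row does not reach is not made up. A row lasts 1/10 s, in which the tool goes at most 50 mm and 8.59 degrees, less where a joint would pass 70% of its speed; a pose out of reach is approached as far as the arm can. A call with a gripper value outside its range is refused whole. "jaw" is the finger opening in cm, from 0 to 8.76, set as the call begins (left out, the last holds). The fingers move at their own pace and stop on an object; the grip force is fixed at half the most. Time passes only in rows, so rows that do not move let the fingers close. It gives the time, the measured TCP pose, the force and the opening at its end, in the units of the state.
- get_obs(): the state, without advancing time (a new reading comes with each control period).
- snapshot(name): name is "scene" or "top"; returns (picture, depth): 384x512x3 uint8, red, green, blue; 384x512 float32, m along the optical axis (not along the pixel's ray), 0 where there is no reading.
- calibration(name): a dict with "mtx" (3x3 intrinsics, pixels), "T" (4x4, takes a point from camera to world coordinates). Camera axes: x right, y up, looking along -z (the intrinsics and any distortion apply to the point x, -y, -z); pixel columns grow to the right and rows downward; lengths in m; the calibration is good to about 2 mm. A picture is of the moment at which its call begins. calibration takes no time and is no camera call.
- close_job(): hands the job in, once; it reports no verdict.
The state is a dict: "clock": time; "joint_pos": joint angles; "qvel": joint speeds; "tau": joint torques, N m; "tool_pos": TCP position; "orientation": TCP orientation; "force": force on the tool from outside, world axes, zero at the start; "moment": the same for the moment, N m; "opening": finger opening in m.
Only numpy, scipy, OpenCV 4.12 (cv2) and the standard library are available. Lean on these libraries where they do the work, as an engineer would, in place of code of your own. Each camera call takes 0.05 s, during which the arm holds its last target. There are 200 camera calls.

TASK

Stand the five-tube aluminium block upright in the open part of the slide-top box. Then slide the lid shut along its grooves, over the small sprung ridge, until it sits fully home against the rubber buffer and stays there; press firmly but gently, do not squash the buffer. Leave the other things on the bench alone.

Things in the scene. Friction and masses are not known exactly. Their poses are not given: they have to be found in the camera images.
- box: Grey slide-top box, fixed. All sizes here in mm: 206 long (x), 100 wide (y), 49 high; origin: centre of its underside, z up. The lid closes along the box's +x. Side walls 8 thick, cavity 84 wide. The lid runs on the walls' tops at height 40, in 5.5 high grooves under lips (|y| 42 to 50, top at height 49). Mouth wall at x = -103 is 34 high (the lid passes over it), the wall at +x 49 high.
- box_load (a point): Middle of the open part of the cavity, on its floor (4 mm above the bench), 6 mm towards +x from the box's centre; axes as the box. At the start the cavity is open for at least 35 mm either way along x, between the lid's front edge and an aluminium end block (30 mm high) that stands across the cavity's +x end and carries ridge and buffer. Fingers may dip in beside the tube block.
- box_mouth (a point): Middle of the mouth end of the box, at the height of the lid's underside (40 mm); axes as the box. The end block with ridge and buffer is set differently in each box: it and the lid's home position differ by up to 14 mm either way along x, so home must be felt. At home the rib's centre is 23 +- 14 mm inside the mouth (towards +x).
- lid_rib (a point): Centre of the pull rib on the white, steel-fronted lid. Rib: 10 mm thick (x), 50 long (y), 22 high, top 66 above the bench, 10 from the lid's outer edge. Lid: 160 x 91 x 4 mm, 130 g, captive in the grooves with 1.5 mm play, slides with under 2 N, axes as the box (+x closes it). At the start the rib is 76 to 85 mm outside the mouth. A bead under the lid's front edge must be forced over the ridge.
- ridge (a joint): Sprung steel ridge on the end block, across the channel: how far it is pressed down (m), 0 = up. The lid's bead meets it about 10 mm before home and tops it (2.5 mm down) 4 mm before home, which takes 7 to 11 N; past the top the push falls to nothing and the lid snaps home, where the ridge rests 0.8 mm down and keeps the lid on the buffer. Let go short of the top, the lid slides back or sticks.
- buffer (a joint): Rubber buffer that ends the lid's channel: how far it is pressed in along the box's +x (m), 0 = free, about 0.0005 with the lid home and let go. It yields 1 mm per 12 N and is spoilt when pressed in by more than 1.7 mm (20 N): stop pushing at 12 to 15 N.
- tubeblock_mid (a point): Centre of the loose aluminium block with five white tube caps in a row on top: 50 mm long (x), 22 wide (y), 24 high plus 2 of caps (look only, they do not collide); 50 to 100 g; centre 12 above its underside, caps along +z.
- shortblock_mid (a point): Bystander: like block, but short, two caps: 23 long, 22 wide, 24 mm high; centre.
- bottle: Bystander: white bottle, diameter 60, 130 mm high; origin at its foot.
- jar: Bystander: amber jar, diameter 54, 70 mm high; origin at its foot.
- beaker: Bystander: glass beaker, diameter 70, 85 mm high; origin at its foot.
- rack: Bystander: blue tube rack 90 x 160 x 45 mm; origin at its foot.
- tipbox: Bystander: clear pipette-tip box 85 x 122 x 56 mm; origin at its foot.
- wellplate: Bystander: orange well plate 85 x 127 x 15 mm; origin at its foot.
Not all that is in view belongs to the job. Leave any red or turquoise look-alike of the part that bears lid_rib alone.

How it is judged (in metres and radians):
On the way, in this order (a step that is already met when the one before it is completed fails the run):
1. the tube block stands upright on the box's floor (x of tubeblock_mid in the frame of box between -0.098 and 0.06 m and y of tubeblock_mid in the frame of box between -0.04 and 0.04 m and z of tubeblock_mid in the frame of box below 0.02 m and angle between tubeblock_mid's own z axis and vertical below 0.2 rad), for 0.2 s.
2. the lid is past the ridge and home (x of lid_rib in the frame of box above -0.098 m and value of joint ridge between 0.0003 and 0.0021 m and value of joint buffer above 5e-05 m), for 0.2 s.
At the end, for the whole second after the job is handed in: The five-tube block stands on the box's floor inside the cavity, tilted less than 0.2 rad, and the lid lies still at home: its bead is past the ridge, which stays part way down (0.3 to 2.1 mm), and it bears on the buffer, with nobody touching it (all of step 1 and all of step 2 and velocity of joint ridge below 0.003 m/s).
It fails at once if the rubber buffer is pressed in by more than 1.7 mm (20 N) (value of joint buffer above 0.0017 m).
It fails at once if a bystander is moved by more than 30 mm (distance of any of shortblock_mid, bottle, jar, beaker, rack, tipbox, wellplate from where it was at the start of the episode above 0.03 m).
It also fails if it takes over 56 s, if anything falls off the work surface, if the arm or the gripper's body presses on something with over 40 N, if the wrist force passes 120 N, or if a joint passes its speed limit or range.

## Working session

There is one attempt and no reset: what is moved stays moved. The work goes in short steps, Python scripts to look and compute and a tool call to move; the robot and the scene stay as the last step left them, time stands still between calls to the robot, and variables do not carry over. Pictures are saved under pics/ and viewed, about 8 in all and at most 12, crops included, and the job is handed in when it is done.

Besides the shell and the picture viewer there is one more tool, called after "Request:" as a command line: name --argument value ..., lists and objects as JSON in quotes. move_arm: Moves the arm, as the interface text tells. Its arguments: {"type":"object","properties":{"commands":{"type":"array"},"jaw":{"type":"number"}},"required":["commands"]}

```bash
mkdir -p pics
python3 - <<'E'
from plant import *
import cv2,numpy as np
for n in("scene","top"):
    p,d=snapshot(n);c=calibration(n)
    cv2.imwrite(f"pics/{n}0.png",cv2.resize(p[:,:,::-1],(768,576),interpolation=cv2.INTER_CUBIC))
    np.savez(f"{n}0.npz",p=p,d=d,**c)
    print(n,{k:np.round(v,4).tolist() for k,v in c.items()})
print(get_obs())
E
```

```text
scene {'mtx': [[477.2825, 0.0, 261.5162], [0.0, 477.2825, 189.2527], [0.0, 0.0, 1.0]], 'T': [[-0.8086, -0.3546, 0.4695, 1.2503], [0.5881, -0.5126, 0.6256, 0.8965], [0.0188, 0.7819, 0.6231, 0.9665], [0.0, 0.0, 0.0, 1.0]]}
top {'mtx': [[472.2524, 0.0, 250.2672], [0.0, 472.2524, 187.914], [0.0, 0.0, 1.0]], 'T': [[-0.0003, 0.9929, -0.1189, 0.4069], [-1.0, 0.0004, 0.0056, 0.0041], [0.0057, 0.1189, 0.9929, 1.5271], [0.0, 0.0, 0.0, 1.0]]}
{'clock': 0.1, 'joint_pos': array([-4.76072000e+01,  2.05865617e+01,  6.40706886e-01, -1.59045129e-02,
       -7.01342496e+01, -1.65075263e+01]), 'qvel': array([-0.06049055, -0.09946393,  0.09614488,  0.10577992, -0.05237778,
       -0.15952259]), 'tau': array([-4.90133272e-03, -5.84163022e+01,  2.93750149e+01,  7.01568961e+00,
        1.01316691e-02, -5.97570829e-05]), 'tool_pos': array([ 0.29448639, -0.60692003,  0.2257436 ]), 'orientation': array([  5.93570824,  89.91851165, 121.81556686]), 'force': array([0.01600599, 0.3491049 , 0.09977004]), 'moment': array([-0.02608325, -0.02546966,  0.02140819]), 'opening': 0.08745806913589779}
```

View pics/top0.png

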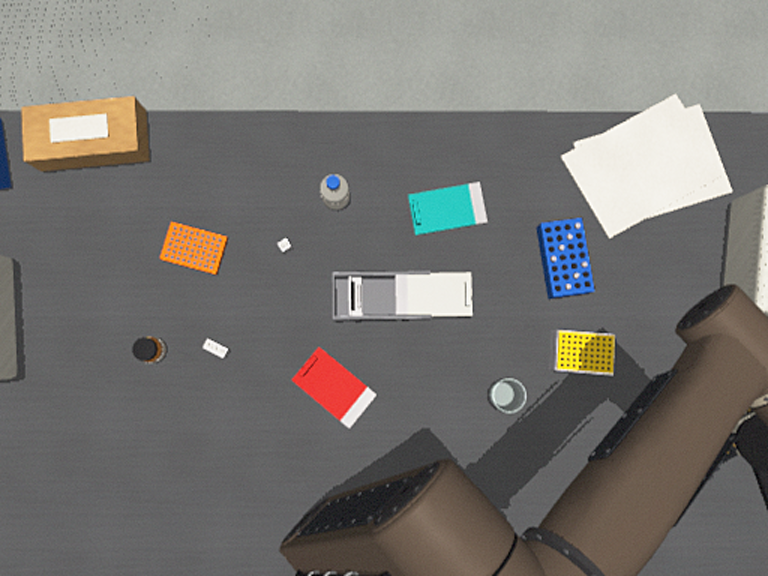

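View pics/scene0.png

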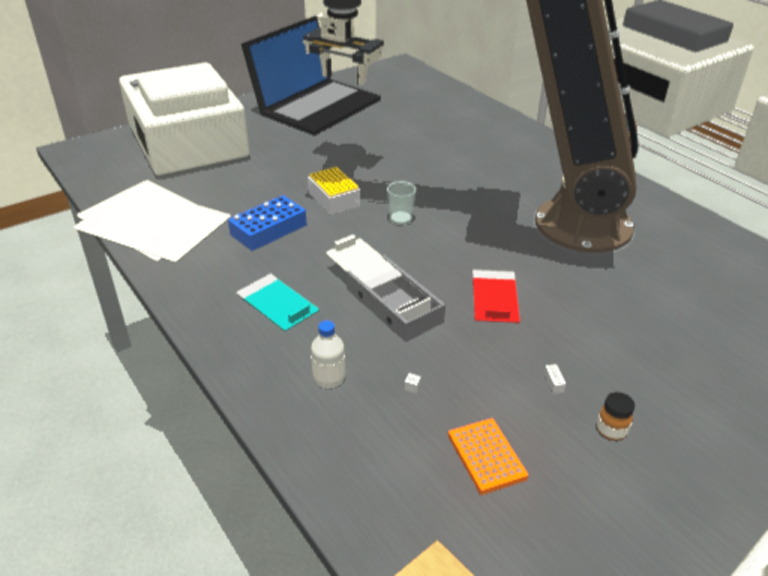

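Top view: box at about (400,295), with its closed end to the left, so box +x ≈ world +y. The rib is at (467,294), the five-tube block at (215,348), the short block at (284,245). Red and turquoise decoys lie below and above the box.

```bash
cat > h.py <<'E'
import numpy as np,cv2
from scipy.spatial.transform import Rotation as R
def ray(c,uv,z):
    uv=np.atleast_2d(np.float64(uv)); k=np.linalg.inv(c["mtx"]); v=np.c_[uv,np.ones(len(uv))]@k.T
    v=v*[1,-1,-1]@c["T"][:3,:3].T; o=c["T"][:3,3]
    return o+v*((z-o[2])/v[:,2])[:,None]
def tool(o): return np.array(o["tool_pos"]),R.from_euler("xyz",o["orientation"],degrees=True).as_matrix()
def rect(pts):
    (c,s,_)=r=cv2.minAreaRect(np.float32(pts[:,:2])*1000); b=cv2.boxPoints(r)
    e=b[1]-b[0],b[2]-b[1]; l=max(e,key=np.linalg.norm)
    return np.round(c,1),np.round(s,1),round(float(np.degrees(np.arctan2(l[1],l[0]))),1)
E
python3 - <<'E'
from h import *
from plant import get_obs
c=np.load("top0.npz");p=c["p"].astype(int)
w=((p.min(2)>140)&(p.max(2)-p.min(2)<40)).astype(np.uint8)
n,l,s,_=cv2.connectedComponentsWithStats(w)
for name,(u,v),z in(("tube",(143,232),.024),("short",(189,163),.024),("lid",(295,196),.044)):
    i=l[v,u]; ys,xs=np.nonzero(l==i)
    print(name,s[i],rect(ray(c,np.c_[xs,ys],z)))
# box outline corners from image (half-res px of the viewed picture)
b=np.array([[333,272],[333,321],[431,319],[431,271]])/1.5
print(np.round(ray(c,b,.049)*1000,1))
print("rib",ray(c,np.array([[468,275],[468,313]])/1.5,.066))
q,M=tool(get_obs());print(q,M.round(3))
E
python3 - <<'E'
import numpy as np,cv2
p=np.load("top0.npz")["p"][:,:,::-1]
a=cv2.resize(p[170:225,210:325],(690,330),interpolation=0);b=cv2.resize(p[215:250,125:165],(320,280),interpolation=0)
o=np.zeros((620,690,3),np.uint8);o[:330]=a;o[335:615,:320]=b
cv2.imwrite("pics/crop1.png",o)
E
```

```text
tube [135 225  17  14 128] (array([447.3, 335.6]), array([50.2, 23.8]), 63.8)
short [185 159   9   9  55] (array([668.8, 193.1]), array([23.6, 24.1]), -55.7)
lid [ 222  181   93   32 2503] (array([557.6, -60.6]), array([ 98.3, 291.5]), -90.0)
[[ 604.9   84.9   49. ]
 [ 501.7   84.2   49. ]
 [ 505.9 -120.5   49. ]
 [ 607.1 -121.4   49. ]]
rib [[ 0.59645105 -0.19696609  0.066     ]
 [ 0.51720961 -0.19570988  0.066     ]]
[ 0.29448639 -0.60692003  0.2257436 ] [[-0.001 -0.9   -0.436]
 [ 0.001 -0.436  0.9  ]
 [-1.     0.     0.001]]
```

View pics/crop1.png

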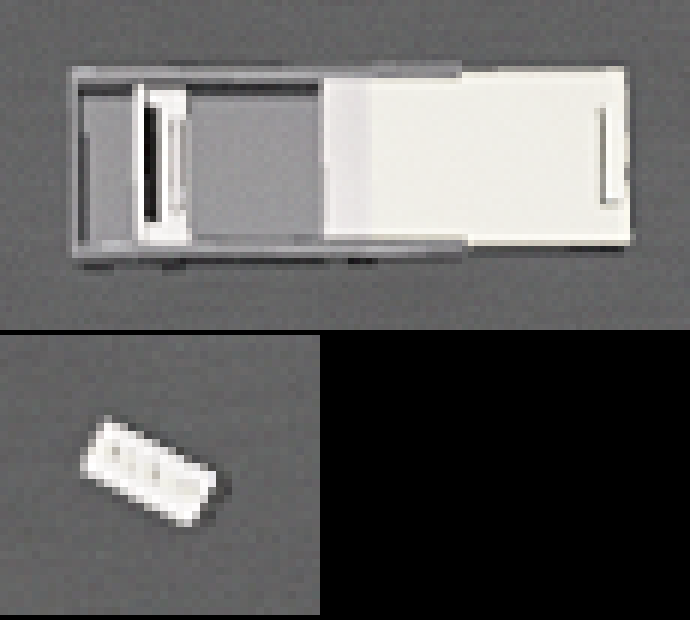

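Crop: the lid's front edge is at crop x≈325, the end block's inner face at x≈190, and the rib at (612,155). The tube block is upright. I'll refine the box axis and plan the first moves.

```bash
cat >> h.py <<'E'
def plan(o,*pts):
    q,M=tool(o)
    for t in pts:
        d=M.T@(np.array(t)-q)*100; print("to",t,"cm",d.round(2),"rows>=",int(np.ceil(np.linalg.norm(d)/5))); q=np.array(t)
E
python3 - <<'E'
from h import *
from plant import get_obs
c=np.load("top0.npz");g=c["p"].astype(float).mean(2)
# lid side edges in columns 275..310, half-height subpixel crossing
for rows,z in((range(172,196),.044),(range(224,196,-1),.044)):
    uv=[]
    for u in range(276,310):
        pr=g[list(rows),u]; k=np.nonzero(pr>160)[0][0]; f=k-(pr[k]-160)/(pr[k]-pr[k-1])
        uv.append([u,rows[0]+f*rows.step])
    w=ray(c,uv,z); m=np.polyfit(w[:,1],w[:,0],1); print("dx/dy",m[0],"deg",90-np.degrees(np.arctan(m[0])),"x at y=-.1",np.polyval(m,-.1))
print("endblock,lidfront", ray(c,[[241.7,196]],.030)[0],ray(c,[[264,196]],.044)[0])
plan(get_obs(),(.5,-.3,.2),(.5,.1,.2),(.447,.336,.12))
E
```

```text
dx/dy -0.04499016878467224 deg 92.5760096812262 x at y=-.1 0.6033014022286933
dx/dy -0.004519210722575513 deg 90.25892993841181 x at y=-.1 0.5136383423128562
endblock,lidfront [0.56032897 0.02287556 0.03      ] [ 0.55891476 -0.04769751  0.044     ]
to (0.5, -0.3, 0.2) cm [  2.6  -31.89  18.64] rows>= 8
to (0.5, 0.1, 0.2) cm [  0.05 -17.46  35.99] rows>= 8
to (0.447, 0.336, 0.12) cm [ 8.03 -5.53 23.54] rows>= 6
```

Request:
move_arm --commands '[[[0.3,-4,2.35,0],[0.3,-4,2.35,0],[0.3,-4,2.35,0],[0.3,-4,2.35,0],[0.3,-4,2.35,0],[0.3,-4,2.35,0],[0.3,-4,2.35,0],[0.3,-4,2.35,0]]]'

```text
clock: 0.9
tool_pos: [0.5011, -0.2966, 0.2023]
orientation: [26.5, 90.0, 142.3]
force: [0.3, -1.4, -0.3]
opening: 0.0878
```

Request:
move_arm --commands '[[[0,-2.1,4.4,0],[0,-2.1,4.4,0],[0,-2.1,4.4,0],[0,-2.1,4.4,0],[0,-2.1,4.4,0],[0,-2.1,4.4,0],[0,-2.1,4.4,0],[0,-2.1,4.4,0]]]'

```text
clock: 1.7
tool_pos: [0.4973, 0.0936, 0.2026]
orientation: [-62.7, 90.0, 53.2]
force: [1.0, -0.1, 0.5]
opening: 0.0875
```

Request:
move_arm --commands '[[[1.3,-0.9,3.9,0],[1.3,-0.9,3.9,0],[1.3,-0.9,3.9,0],[1.3,-0.9,3.9,0],[1.3,-0.9,3.9,0],[1.3,-0.9,3.9,0]]]'

```text
clock: 2.3
tool_pos: [0.4436, 0.3272, 0.1239]
orientation: [98.8, 90.0, -145.3]
force: [0.5, 0.1, -0.2]
opening: 0.0873
```

Request:
move_arm --commands '[[[0,0,0,-0.132],[0,0,0,-0.132],[0,0,0,-0.132],[0,0,0,-0.132],[0,0,0,-0.132],[0,0,0,0]]]'

```text
clock: 2.9
tool_pos: [0.4442, 0.3256, 0.1243]
orientation: [74.9, 90.0, -131.3]
force: [1.1, -0.1, 0.4]
opening: 0.0877
```

Run:
```python
from h import *
from plant import *
o=get_obs();q,M=tool(o);print(o["clock"],q,M.round(3),o["joint_pos"].round(1),o["force"].round(1))
plan(o,(.447,.336,.006))
p,d=snapshot("scene");c=calibration("scene");uv=[555/1.5,378/1.5]
print(ray(c,[uv],.02))
cv2.imwrite("pics/s1.png",cv2.resize(p[150:330,270:470,::-1],(800,720))[:600])
```

```text
2.9 [0.44420495 0.32557237 0.12427087] [[-0.    -0.441 -0.897]
 [-0.    -0.897  0.441]
 [-1.     0.001  0.   ]] [ 56.6  14.1 -23.   -0.  -52.9 -82.8] [ 1.1 -0.1  0.4]
to (0.447, 0.336, 0.006) cm [11.83 -1.07  0.21] rows>= 3
[[0.45457132 0.33965167 0.02      ]]
```

View pics/s1.png

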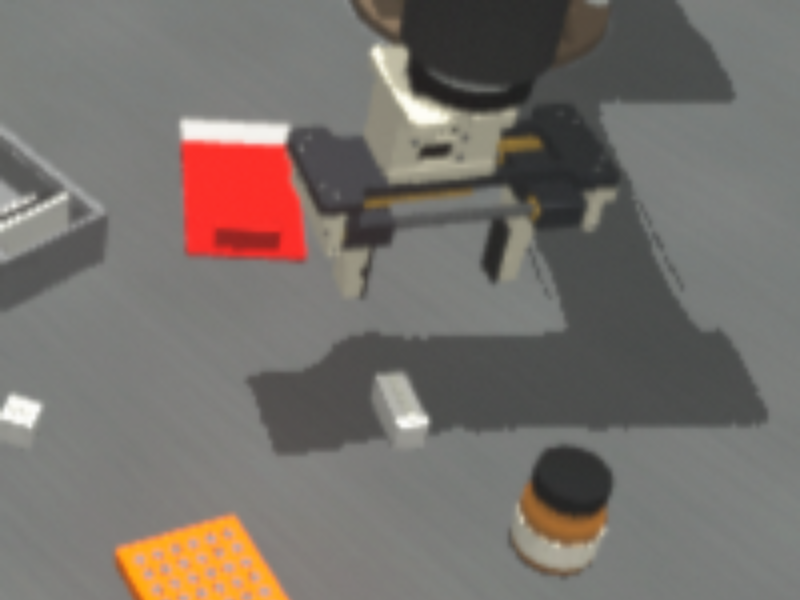

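Crop: block at (400,408), still upright, with the open jaws straddling its line. Jar is clear at (560,515). Descending to TCP z≈5 mm.

Request:
move_arm --commands '[[[3,-0.4,0,0],[3,-0.4,0,0],[3,-0.3,0,0],[2,0,0,0],[0.9,0,0,0],[0,0,0,0],[0,0,0,0]]]'

```text
clock: 3.65
tool_pos: [0.4496, 0.336, 0.0063]
orientation: [-112.8, 90.0, 40.8]
force: [-0.0, 0.3, -0.3]
opening: 0.0878
```

Request:
move_arm --commands '[[[0,0,0,0],[0,0,0,0],[0,0,0,0],[0,0,0,0],[0,0,0,0],[0,0,0,0],[0,0,0,0],[0,0,0,0]]]' --jaw 0.5

```text
clock: 4.45
tool_pos: [0.4492, 0.3355, 0.0055]
orientation: [79.8, 90.0, -126.5]
force: [-0.3, 0.3, 0.7]
opening: 0.0295
```

Run:
```python
from h import *
from plant import *
o=get_obs();q,M=tool(o);print(o["clock"],q,o["force"].round(1),o["opening"],np.degrees(np.arctan2(M[1,2],M[0,2])))
plan(o,(q[0],q[1],.13),(.555,-.0124,.13))
```

```text
4.45 [0.44920816 0.33554348 0.00549004] [-0.3  0.3  0.7] 0.029531759308017307 153.70052941917996
to (np.float64(0.44920815942060993), np.float64(0.3355434752765474), 0.13) cm [-12.45   0.     0.  ] rows>= 3
to (0.555, -0.0124, 0.13) cm [  0.    26.51 -24.9 ] rows>= 8
```

Request:
move_arm --commands '[[[0,0,0,0],[0,0,0,0],[0,0,0,0],[0,0,0,0],[0,0,0,0]]]'

```text
clock: 4.95
tool_pos: [0.4492, 0.3355, 0.0055]
orientation: [76.4, 90.0, -129.9]
force: [-0.7, 0.0, 0.2]
opening: 0.0219
```

Request:
move_arm --commands '[[[-2,0,0,0],[-4,0,0,0],[-4,0,0,0],[-2.5,0,0,0],[0,0,0,0]]]'

```text
clock: 5.45
tool_pos: [0.4508, 0.3374, 0.1348]
orientation: [-103.5, 89.6, 50.2]
force: [0.8, -0.3, -0.4]
opening: 0.0216
```

Request:
move_arm --commands '[[[0,3.3,-3.1,0],[0,3.3,-3.1,0],[0,3.3,-3.1,0],[0,3.3,-3.1,0],[0,3.3,-3.1,0],[0,3.3,-3.1,0],[0,3.3,-3.1,0],[0,3.3,-3.1,0]]]'

```text
clock: 6.25
tool_pos: [0.5544, -0.0128, 0.1299]
orientation: [28.0, 89.9, -178.3]
force: [-0.3, 0.9, -0.7]
opening: 0.0223
```

Request:
move_arm --commands '[[[0,0,0,-0.12],[0,0,0,-0.12],[0,0,0,-0.12],[0,0,0,-0.12],[0,0,0,0],[0,0,0,0]]]'

```text
clock: 6.85
tool_pos: [0.5542, -0.011, 0.13]
orientation: [6.7, 89.9, -172.3]
force: [-0.2, 0.2, -0.9]
opening: 0.0221
```

Run:
```python
from h import *
from plant import *
o=get_obs();q,M=tool(o);print(o["clock"],q,o["force"].round(1),o["opening"],np.degrees(np.arctan2(M[1,2],M[0,2])))
plan(o,(.556,-.0124,.06))
p,d=snapshot("scene")
cv2.imwrite("pics/s2.png",cv2.resize(p[110:245,200:380,::-1],(800,600)))
```

```text
6.85 [ 0.55422749 -0.01103586  0.13002102] [-0.2  0.2 -0.9] 0.022069976970449805 -179.0027818618766
to (0.556, -0.0124, 0.06) cm [ 7.    0.14 -0.18] rows>= 2
```

View pics/s2.png

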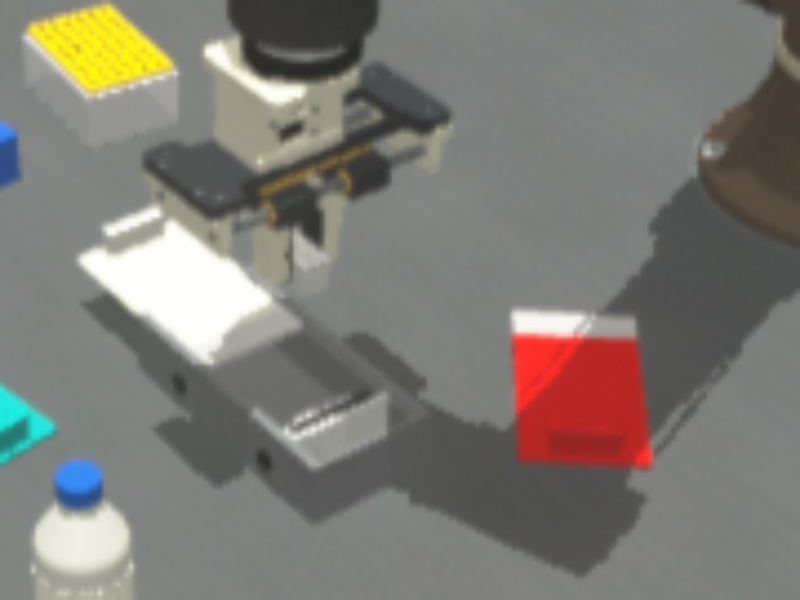

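Crop: block is held level at (310,265), above the cavity, which spans about (230,350) to (330,400). Descending.

Request:
move_arm --commands '[[[3,0.14,-0.18,0],[3,0,0,0],[2,0,0,0],[1.2,0,0,0],[1,0,0,0],[0,0,0,0]]]'

```text
clock: 7.5
tool_pos: [0.556, -0.0124, 0.0277]
orientation: [15.1, 89.9, -163.8]
force: [-0.6, -0.3, -1.0]
opening: 0.0217
```

Request:
move_arm --commands '[[[0.8,0,0,0],[0.6,0,0,0],[0.3,0,0,0],[0,0,0,0]]]'

```text
clock: 7.9
tool_pos: [0.5563, -0.0124, 0.0113]
orientation: [9.9, 90.0, -168.9]
force: [0.9, 0.0, -0.6]
opening: 0.0216
```

Request:
move_arm --commands '[[[0.15,0,0,0],[0,0,0,0]]]'

```text
clock: 8.1
tool_pos: [0.5565, -0.0123, 0.0101]
orientation: [-158.6, 90.0, 22.6]
force: [0.0, -0.4, -0.2]
opening: 0.0221
```

Request:
move_arm --commands '[[[0,0,0,0],[0,0,0,0],[0,0,0,0],[0,0,0,0]]]' --jaw 3.2

```text
clock: 8.5
tool_pos: [0.5565, -0.0123, 0.0102]
orientation: [-160.5, 90.0, 20.7]
force: [0.3, 0.4, -0.6]
opening: 0.032
```

Request:
move_arm --commands '[[[-1,0,0,0],[-2,0,0,0],[-4,0,0,0],[-4,0,0,0],[-1,0,0,0]]]'

```text
clock: 9.0
tool_pos: [0.559, -0.012, 0.1356]
orientation: [-171.9, 89.6, 9.3]
force: [-0.1, 0.5, -1.2]
opening: 0.032
```

Run:
```python
from h import *
from plant import *
o=get_obs();q,M=tool(o);print(o["clock"],q,o["force"].round(1),o["opening"],np.degrees(np.arctan2(M[1,2],M[0,2])))
# rib centre (top) measured ~(.557,-.1963); box +x ~ 91.2deg
plan(o,(.559,-.250,.13),(.559,-.250,.055))
p,d=snapshot("scene")
cv2.imwrite("pics/s3.png",cv2.resize(p[110:245,200:380,::-1],(800,600)))
```

```text
9.0 [ 0.55902434 -0.01195253  0.13559389] [-0.1  0.5 -1.2] 0.031982067556147326 -178.7417411164331
to (0.559, -0.25, 0.13) cm [ 0.53 23.8   0.53] rows>= 5
to (0.559, -0.25, 0.055) cm [7.5  0.01 0.06] rows>= 2
```

View pics/s3.png

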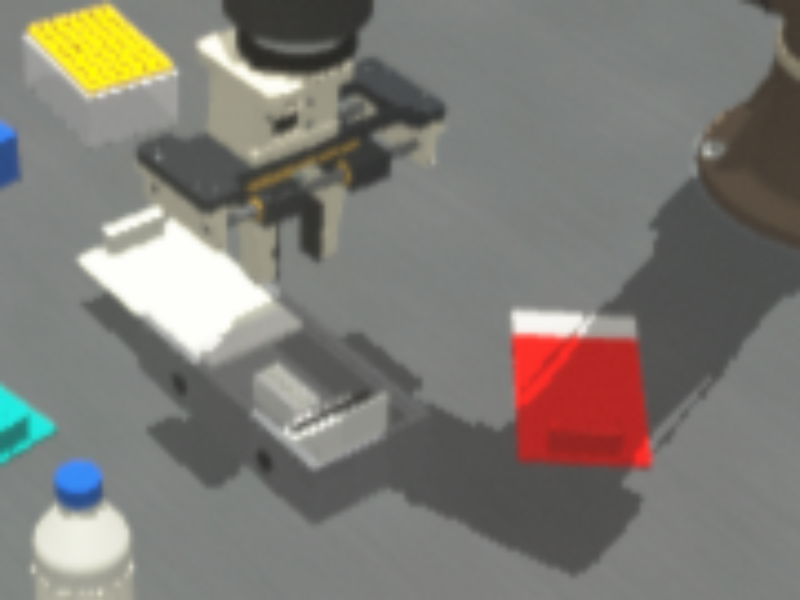

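Crop: tube block stands upright in the cavity at (285,400), and the lid is unmoved. Moving behind the rib with the jaws closing.

Request:
move_arm --commands '[[[0,4,0.1,0],[0,4,0.1,0],[0,4,0.1,0],[0,4,0.1,0],[0,4,0.1,0],[0,4,0,0],[0,0,0,0]]]' --jaw 0

```text
clock: 9.75
tool_pos: [0.5555, -0.2562, 0.129]
orientation: [6.9, 89.9, -172.1]
force: [-0.3, 0.9, 0.2]
opening: 0.0003
```

Request:
move_arm --commands '[[[2.5,0,0,0],[3,0,0,0],[2,0,0,0],[0.6,0,0,0],[0,0,0,0],[0,0,0,0]]]'

```text
clock: 10.35
tool_pos: [0.5571, -0.2524, 0.0499]
orientation: [157.1, 89.9, -21.6]
force: [0.6, 0.6, 0.9]
opening: 0.0004
```

Request:
move_arm --commands '[[[0,-1.5,0,0],[0,-1.5,0,0],[0,-0.5,0,0],[0,-0.5,0,0],[0,-0.5,0,0],[0,-0.5,0,0],[0,-0.5,0,0],[0,-0.5,0,0]]]'

```text
clock: 11.15
tool_pos: [0.5552, -0.1922, 0.049]
orientation: [10.7, 90.0, -168.1]
force: [-0.5, -1.4, 0.5]
opening: 0.0004
```

Request:
move_arm --commands '[[[0,-0.6,0,0],[0,-0.6,0,0],[0,-0.6,0,0],[0,-0.6,0,0],[0,-0.5,0,0],[0,-0.4,0,0],[0,-0.3,0,0],[0,0,0,0]]]'

```text
clock: 11.95
tool_pos: [0.5545, -0.156, 0.0491]
orientation: [-93.3, 90.0, 87.9]
force: [0.2, 0.0, -0.2]
opening: 0.0004
```

Run:
```python
from h import *
from plant import *
o=get_obs();q,M=tool(o);print(o["clock"],q,M.round(3),o["force"].round(1))
p,d=snapshot("scene")
cv2.imwrite("pics/s4.png",cv2.resize(p[110:245,200:380,::-1],(800,600)))
```

```text
11.95 [ 0.55446603 -0.15603894  0.04905742] [[ 0.     0.021 -1.   ]
 [ 0.    -1.    -0.021]
 [-1.    -0.    -0.   ]] [ 0.2  0.  -0.2]
```

View pics/s4.png

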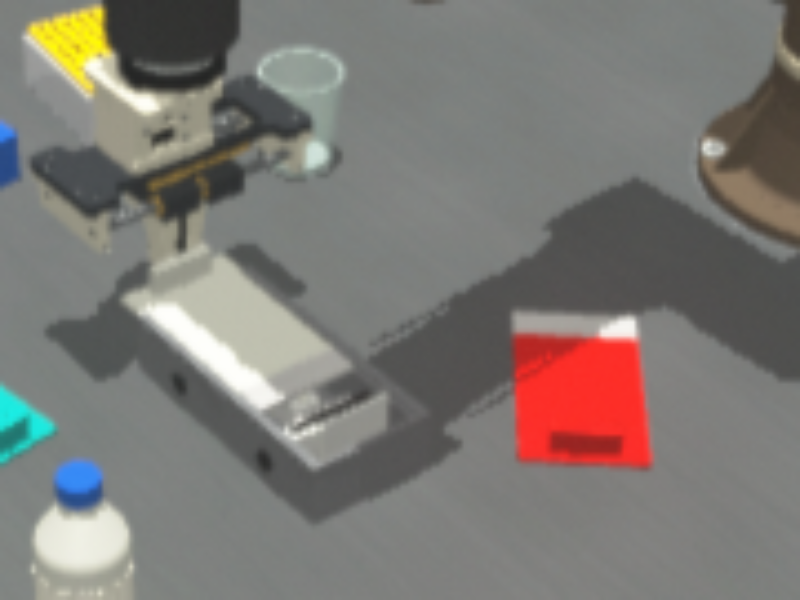

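Crop: fingers at (180,250) push the rib, the lid is well along its grooves, and the tube block is still visible under the lid's edge at (300,400). Going on in small steps.

Request:
move_arm --commands '[[[0,-0.3,0,0],[0,-0.3,0,0],[0,-0.3,0,0],[0,-0.2,0,0],[0,0,0,0]]]'

```text
clock: 12.5
tool_pos: [0.5542, -0.1451, 0.0491]
orientation: [-67.5, 90.0, 113.7]
force: [-0.2, -0.2, 0.5]
opening: 0.0005
```

Request:
move_arm --commands '[[[0,-0.2,0,0],[0,-0.2,0,0],[0,0,0,0]]]'

```text
clock: 12.8
tool_pos: [0.5542, -0.1412, 0.0491]
orientation: [-115.9, 90.0, 65.3]
force: [0.4, -1.2, -0.2]
opening: 0.0004
```

Request:
move_arm --commands '[[[0,-0.15,0,0],[0,-0.15,0,0],[0,0,0,0]]]'

```text
clock: 13.1
tool_pos: [0.554, -0.1383, 0.049]
orientation: [6.0, 90.0, -172.8]
force: [-0.0, 0.6, 0.6]
opening: 0.0002
```

Request:
move_arm --commands '[[[0,-0.15,0,0],[0,-0.15,0,0],[0,0,0,0]]]'

```text
clock: 13.4
tool_pos: [0.554, -0.1361, 0.0493]
orientation: [77.1, 89.9, -101.7]
force: [-0.1, -6.5, 0.7]
opening: 0.0002
```

Request:
move_arm --commands '[[[0,-0.1,0,0],[0,0,0,0]]]'

```text
clock: 13.6
tool_pos: [0.5539, -0.1354, 0.0493]
orientation: [80.2, 89.9, -98.6]
force: [-0.2, -6.7, -0.2]
opening: 0.0006
```

Request:
move_arm --commands '[[[0,-0.05,0,0],[0,0,0,0]]]'

```text
clock: 13.8
tool_pos: [0.5539, -0.135, 0.0493]
orientation: [80.8, 89.9, -98.0]
force: [-0.2, -6.8, 0.2]
opening: 0.0005
```

Force is holding at about 6.7 N while the lid advances, so this is the ridge ramp. Continuing.

Request:
move_arm --commands '[[[0,-0.1,0,0],[0,0,0,0]]]'

```text
clock: 14.0
tool_pos: [0.5539, -0.1339, 0.0493]
orientation: [82.5, 89.9, -96.3]
force: [0.2, -7.6, -0.0]
opening: 0.0005
```

Request:
move_arm --commands '[[[0,-0.1,0,0],[0,0,0,0]]]'

```text
clock: 14.2
tool_pos: [0.5539, -0.1327, 0.0493]
orientation: [82.6, 89.9, -96.2]
force: [-0.5, -6.5, 0.7]
opening: 0.0008
```

Request:
move_arm --commands '[[[0,-0.05,0,0],[0,0,0,0]]]'

```text
clock: 14.4
tool_pos: [0.5539, -0.1322, 0.0492]
orientation: [79.6, 90.0, -99.2]
force: [0.3, -5.7, 0.3]
opening: 0.0004
```

Request:
move_arm --commands '[[[0,-0.05,0,0],[0,0,0,0]]]'

```text
clock: 14.6
tool_pos: [0.5539, -0.1314, 0.0492]
orientation: [80.5, 90.0, -98.3]
force: [-0.3, -5.0, -0.1]
opening: 0.0008
```

Request:
move_arm --commands '[[[0,-0.05,0,0],[0,0,0,0]]]'

```text
clock: 14.8
tool_pos: [0.5539, -0.1304, 0.0491]
orientation: [-165.7, 90.0, 15.5]
force: [-0.6, -2.7, 0.6]
opening: 0.0002
```

Request:
move_arm --commands '[[[0,-0.05,0,0],[0,0,0,0]]]'

```text
clock: 15.0
tool_pos: [0.554, -0.1296, 0.0491]
orientation: [-120.4, 90.0, 60.8]
force: [1.2, -2.7, 0.0]
opening: -0.0001
```

Request:
move_arm --commands '[[[0,-0.05,0,0],[0,0,0,0]]]'

```text
clock: 15.2
tool_pos: [0.554, -0.1291, 0.049]
orientation: [-116.5, 90.0, 64.7]
force: [-0.0, -0.2, 0.4]
opening: 0.0003
```

The push fell to zero, so the lid has topped the ridge. Following on gently to feel the buffer.

Request:
move_arm --commands '[[[0,-0.1,0,0],[0,0,0,0]]]'

```text
clock: 15.4
tool_pos: [0.5538, -0.1281, 0.049]
orientation: [-82.9, 90.0, 98.3]
force: [0.3, 0.1, 0.6]
opening: 0.0003
```

Request:
move_arm --commands '[[[0,-0.07,0,0],[0,0,0,0]]]'

```text
clock: 15.6
tool_pos: [0.5538, -0.1275, 0.049]
orientation: [-65.1, 90.0, 116.1]
force: [0.1, 0.2, -0.4]
opening: 0.0005
```

Request:
move_arm --commands '[[[0,-0.05,0,0],[0,0,0,0]]]'

```text
clock: 15.8
tool_pos: [0.5538, -0.1272, 0.049]
orientation: [-51.8, 90.0, 129.4]
force: [0.5, 0.1, -0.8]
opening: 0.0006
```

Request:
move_arm --commands '[[[0,-0.05,0,0],[0,0,0,0]]]'

```text
clock: 16.0
tool_pos: [0.5538, -0.1269, 0.0491]
orientation: [62.0, 90.0, -116.7]
force: [0.3, -2.7, 0.6]
opening: 0.0006
```

Request:
move_arm --commands '[[[0,-0.05,0,0],[0,0,0,0]]]'

```text
clock: 16.2
tool_pos: [0.5537, -0.1267, 0.0491]
orientation: [66.3, 90.0, -112.5]
force: [-0.1, -4.7, 0.7]
opening: 0.0006
```

Request:
move_arm --commands '[[[0,-0.05,0,0],[0,0,0,0]]]'

```text
clock: 16.4
tool_pos: [0.5537, -0.1264, 0.0492]
orientation: [69.8, 90.0, -109.0]
force: [-0.8, -6.8, 0.8]
opening: 0.0006
```

Request:
move_arm --commands '[[[0,-0.05,0,0],[0,0,0,0]]]'

```text
clock: 16.6
tool_pos: [0.5537, -0.1262, 0.0492]
orientation: [74.1, 89.9, -104.7]
force: [0.4, -8.3, 0.7]
opening: -0.0
```

Request:
move_arm --commands '[[[0,-0.05,0,0],[0,0,0,0]]]'

```text
clock: 16.8
tool_pos: [0.5537, -0.126, 0.0493]
orientation: [76.1, 89.9, -102.7]
force: [-0.3, -10.2, 1.3]
opening: 0.0005
```

Request:
move_arm --commands '[[[0,-0.05,0,0],[0,0,0,0]]]'

```text
clock: 17.0
tool_pos: [0.5536, -0.1258, 0.0494]
orientation: [74.3, 89.9, -104.5]
force: [0.0, -12.2, 0.9]
opening: 0.0003
```

Request:
move_arm --commands '[[[0,0.3,0,0],[0,1,0,0],[0,2,0,0],[0,3,0,0],[-3,3,0,0],[-4,2,0,0],[-4,4,0,0],[0,0,0,0]]]'

```text
clock: 17.8
tool_pos: [0.5598, -0.2767, 0.16]
orientation: [159.8, 89.5, -19.1]
force: [0.4, 0.5, -0.8]
opening: 0.0007
```

Run:
```python
from h import *
from plant import *
o=get_obs();print(o["clock"],o["tool_pos"],o["force"].round(1))
p,d=snapshot("scene");t,_=snapshot("top");c=calibration("top")
a=cv2.resize(p[110:245,200:380,::-1],(600,450));b=cv2.resize(t[170:225,210:325,::-1],(314,150))
x=np.zeros((600,600,3),np.uint8);x[:450]=a;x[450:,:314]=b
cv2.imwrite("pics/s5.png",x)
```

```text
17.8 [ 0.55981283 -0.27669493  0.15997387] [ 0.4  0.5 -0.8]
```

View pics/s5.png

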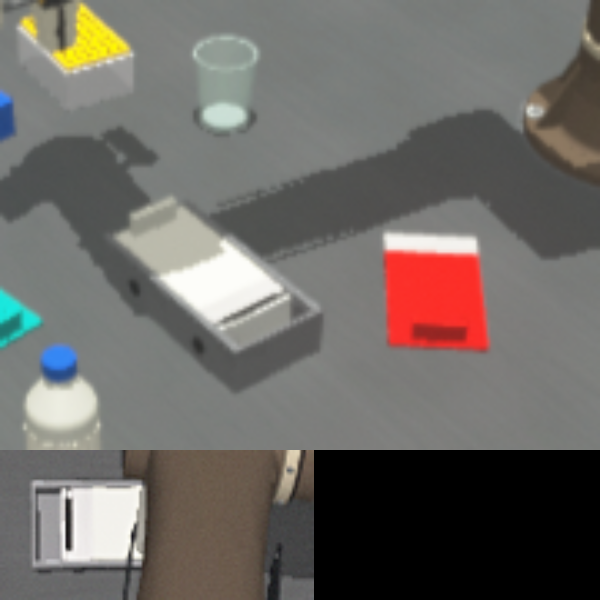

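The lid is shut: its front edge reaches the dark buffer strip at (255,310), and the rib is just inside the mouth at (155,212). Nothing else has moved.

```bash
python3 -c "
from plant import *
print(close_job())"
```

```text
the job is handed in; nothing more can be done
None
```

The tube block is standing in the box and the lid is shut. I handed the job in after about 18 s on the robot's clock; no verdict was reported.

- **Tube block:** I gripped it across its width, set it down in the open part of the cavity and let go. The picture after release showed it upright. It can't be seen under the closed lid.
- **Lid:** Pushing on the rib with closed fingers, I felt the ridge at up to 7.6 N. The push then fell to zero over the top, and the buffer took up a steady 12.2 N before I backed off. That is inside the 12 to 15 N limit.
- **Last checks:** After I let go, the pictures showed the lid's front edge at the buffer. The bottle, beaker, tip box and red lid, where in view, had not moved; the final pictures do not show the other bystanders.
- **Rib position:** From the fingertip position the rib is about 10 mm inside the mouth. That is near the low end of the allowed 9 to 37 mm, and it relies on a box position good to a few millimetres. The force pattern agrees with it, but I had no direct reading of the ridge or buffer.
- **Disagreement:** The lid's two side edges gave box angles of 90.3° and 92.6°. I used about 91°, and the lid ran freely.

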